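# Index the drilling slide to its next station and clamp it

### The job

The bar in the vice on the drilling slide is to be drilled at the first station: pull the slide's plunger knob up out of the loading slot, move the slide to the left and let the pin snap fully home in the next hole of the index strip, finding the hole by feel without forcing the pin. Then turn the clamp lever clockwise until it is tight. Leave the calliper, screwdriver and bottle beside the slide where they are.

Things in the scene. Friction and masses are not known exactly. Their poses are not given: they have to be found in the camera images.
- slide_base: Bed of the drilling slide: dark foot plate 170 x 390 x 12 mm under a green bed with steel top. Origin on the bench, midway along it; y = direction of travel (+y = to the robot's left, up to 0.25 rad askew), x away from the robot, z up. On it runs an aluminium table 112 x 130 mm, top at z = 65 mm, with a green vice that holds an aluminium bar (top at z = 109 mm).
- strip_line (a point): Fixed point of the bed, at the top of the steel index strip (26 mm wide, runs along y). In the strip: a loading slot, 10 x 46 mm, where the pin starts; left of it two round 10 mm holes 60 mm apart. It is set by hand, not measured: the pin is past the slot by a carriage value of 46 mm, the next hole comes at 68 to 102 mm. Between, the pin rides on the flat; it drops in within 1 mm of centre.
- carriage (a joint): Travel of the table along the bed (m): 0 to 0.004 at the start at the right, grows to the left, end stop 0.150. To push it along takes 6 to 9 N with the pin riding on the strip; it stays where it is left. In front it carries the plunger on a bracket and, left of that, the clamp lever.
- plunger (a joint): Lift of the plunger (m): 0 = pin home (7 mm deep in the strip), 0.007 = pin tip level with the strip's top, 0.011 = upper stop. Its spring pulls down with 6 N at 0 and 9 N at the stop; let go and it snaps down.
- knob (a point): Middle of the plunger's round black pull knob, upright axis, 26 mm diameter, full width from 10 mm below to 5 mm above this point (96 mm above the bench when down). Under it a neck, a nut 23 mm wide with its top 24 mm below and the bracket 30 mm below this point. Nothing else within 60 mm at its height. Pushed sideways, it moves the table.
- pin_tip: The plunger's steel pin, 8 mm, below the bracket, straight under the knob; 1 mm play all round in a hole. Origin on its axis at bench height when home, z up. More than 25 N on it is forcing it.
- lever_pivot (a point): Point on the clamp lever's upright axis, 100 mm above the bench, level with the ball; moves with the table; 90 mm left of and 44 mm beyond the knob.
- lever_ball (a point): Centre of the black ball, 22 mm diameter, at the end of the clamp lever, 74 mm from the axis, 100 mm above the bench; an 8 mm bar slopes from it down to the hub, 90 mm high at the axis. Free from above and on all other sides.
- clamp_lever (a joint): Angle of the clamp lever (rad): 0 to 0.3 at the start, loose, pointing from the axis towards the robot; grows clockwise seen from above (the ball swings to the left). It presses a pad on the bed from about 0.8 on; tight from 1.25; end stop 1.6. The ball takes 3 N, up to 6 N when tight, and stays where it is left.
- calliper: Steel vernier calliper, 69 x 200 x 9 mm, flat on the bench left of the slide; origin at the centre of its underside. Bystander.
- screwdriver: Blue-handled screwdriver, 23 x 141 mm, on the bench in front of the slide; origin at the centre of its underside. Bystander.
- oil_bottle: Small brown dropper bottle, 34 mm diameter, 102 mm high, standing behind the slide's left end; origin at the centre of its underside. Bystander.

How it is judged:
By the outcome, as a careful person would: the job done as asked, in the order asked, and still so for the second after the job is handed in, with the robot touching nothing.
It also fails if it takes over 48 s, if anything falls off the work surface, if the arm or the gripper's body presses on something with over 40 N, if the wrist force passes 120 N, or if a joint passes its speed limit or range.

### The arm

A 7-joint arm with a two-finger parallel gripper is mounted at the origin on a cart in front of the work surface, level with it; the furniture and walls round the work are solid. World frame = base frame: x ahead of the robot, y to its left, z up, the work surface at z = 0. Lengths are in mm, angles in rad, forces in N, time in s.
With the tool pointing down it reaches from about 400 to 875 mm from the base axis. Payload 4.4 kg.
Tool frame: the origin (TCP) lies midway between the tips of the shut fingers; the grasp point (between the pads) lies 19 mm behind it; z points along the fingers, y is the line along which they close (so a half turn about z gives the same grasp; the last joint's range is limited). The gripper opens to 85 mm and grips with 20 to 120 N. Pads are 22 mm wide; open, the fingers measure 114 mm over their backs; the gripper's body (76 mm by 85 mm) begins 54 mm behind the grasp point. The pads swing forward as they close: fully open they stand 13 mm farther back than shut.
Start: joints at [1.211, 0.628, 0.038, 1.517, -0.027, 0.996, -0.02], TCP at [188.262, -622.154, 231.313] pointing down, gripper open.
Joint ranges: [-3.06, 3.06], [-0.37, 2.12], [-1.25, 1.32], [0.18, 2.47], [-1.1, 4.24], [0.23, 1.98], [-2.94, 2.94]. Speed limits (rad/s): [2.57, 2.57, 3.14, 3.14, 3.14, 3.14, 3.14].

### API

Orientations are given as [roll, pitch, yaw] about the fixed x, y, z axes, in that order (R = Rz(yaw) Ry(pitch) Rx(roll)).
In Python, from cell import ctrl gives the robot as it stands. The module is installed in compiled form; this text tells all that it offers.
- The arm moves only by the tool step_arm, never from a script. Its argument "commands" is one flat list of numbers, 7 for each row, row after row: the shift along the tool's x, y, z in cm, then the turn, a rotation vector about the tool's x, y, z in rad, then the opening, from 0 (shut) to 1 (fully open). A call has 1 to 10 rows; each row is the pose to reach, as a shift and turn from the pose commanded when the call began, along the tool's axes at that moment; what a row does not reach only later rows make up. A row lasts 1/10 s, in which the tool goes at most 50 mm and 8.59 degrees, less where a joint would pass 70% of its speed; a pose out of reach is approached as far as the arm can. A call with a gripper value outside its range is refused whole. The fingers move at their own pace and stop on an object; the grip force is fixed at half the most. Time passes only in rows, so rows that repeat a pose let the fingers close. It gives the time, the measured TCP pose, the force, the opening and the grip force at its end, in the units of the state.
- ctrl.read_state(): the state, without advancing time (a new reading comes with each control period).
- ctrl.get_image(name): name is "side" or "top" or "wrist"; returns a dict with "image" (384x512x3 uint8, red, green, blue), "range_z" (384x512 float32, mm along the optical axis (not along the pixel's ray), 0 where there is no reading), "vfov" (degrees; the focal length in pixels is half the picture's height over the tangent of half this angle, whatever the lens; pixels are square), "cx", "cy" (the principal point, pixels), "D" ([k1, k2, p1, p2, k3] as OpenCV has them; the pictures are not rectified), "world_to_cam" (4x4, takes a point from world to camera coordinates). Camera axes: x right, y down, z forward; pixel columns grow to the right and rows downward; lengths in mm; the calibration is good to about 2 mm. A picture is of the moment at which its call begins.
- ctrl.finish_job(): hands the job in; it is judged then, once.
The state is a dict: "clock": time; "qpos": joint angles; "qd": joint speeds; "tau": joint torques, N m; "eef_pos": TCP position; "tool_rot": TCP orientation; "force": force on the tool from outside, world axes, zero at the start; "torque": the same for the moment, N m; "width": finger opening in mm; "gripper_force": force on a finger pad.
Only numpy, scipy, OpenCV 4.12 (cv2) and the standard library are available. Lean on these libraries where they do the work, as an engineer would, in place of code of your own. Each camera call takes 0.05 s, during which the arm holds its last target. There are 200 camera calls.

## Working session

There is one attempt and no reset: what is moved stays moved. The work goes in short steps, Python scripts to look and compute and a tool call to move; the robot and the scene stay as the last step left them, time stands still between calls to the robot, and variables do not carry over. Pictures are saved under pics/ and viewed, at most 10 in all, crops included, and the job is handed in when it is done.

Besides the shell and the picture viewer there is one more tool, called in YAML: its name, and indented under it one key for each argument. step_arm: Moves the arm, as the interface text tells. Its arguments: {"type":"object","properties":{"commands":{"type":"array"}},"required":["commands"]}

```bash
mkdir -p pics; cat > h.py <<'E'
import numpy as np,cv2
from cell import ctrl
def cam(n):
    d=ctrl.get_image(n);h=d["image"].shape[0];f=h/2/np.tan(np.radians(d["vfov"])/2)
    d["K"]=np.array([[f,0,d["cx"]],[0,f,d["cy"]],[0,0,1]]);d["C"]=np.linalg.inv(d["world_to_cam"]);return d
def ray(d,uv):
    p=cv2.undistortPoints(np.array(uv,float).reshape(-1,1,2),d["K"],np.array(d["D"],float)).reshape(-1,2)
    r=np.c_[p,np.ones(len(p))]@d["C"][:3,:3].T
    return d["C"][:3,3],r
def onz(d,uv,z):
    o,r=ray(d,uv);return o+r*((z-o[2])/r[:,2])[:,None]
def pts(d):
    v,u=np.mgrid[:384,:512];uv=np.c_[u.ravel(),v.ravel()]
    o,r=ray(d,uv);return (o+r*d["range_z"].reshape(-1,1)).reshape(384,512,3)
def save(d,n):cv2.imwrite("pics/"+n,d["image"][:,:,::-1])
E
python3 - <<'E'
from h import *
a=[cam(n) for n in("top","side")]
im=np.hstack([x["image"] for x in a]);
for x,n in zip(a,("top","side")):
    save(x,n+"0.png"); print(n,x["C"][:3,3],x["D"],(x["range_z"]>0).mean())
s=ctrl.read_state();print({k:s[k] for k in("clock","eef_pos","tool_rot","force","width")})
E
```

```text
top [486.96668613 241.82602677 939.419448  ] [-0.02822857  0.          0.          0.          0.        ] 0.9960784912109375
side [ 274.22914704 -523.61910574  563.32308839] [-0.0060367  0.         0.         0.         0.       ] 0.9959716796875
{'clock': 0.1, 'eef_pos': array([ 188.0742532 , -621.59541705,  230.47539708]), 'tool_rot': array([-3.13984358e+00,  1.59418978e-05,  2.93752679e-01]), 'force': array([-0.10224727, -0.2488104 , -0.64245413]), 'width': 85.58723992614533}
```

View pics/top0.png

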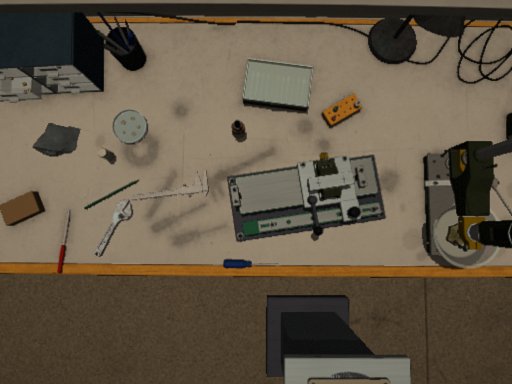

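View pics/side0.png

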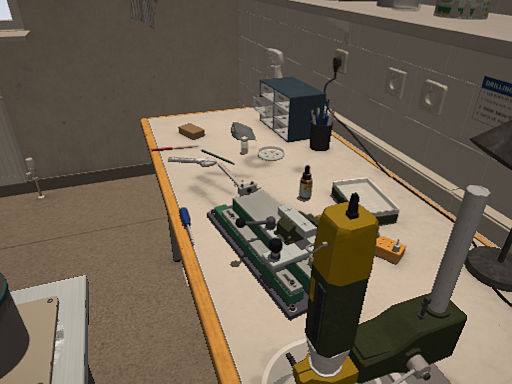

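Top view: the plunger knob is at about (354,213), the lever ball at (317,231) with the lever running to the hub near (313,200), and the screwdriver at (237,264). The side view shows the knob near (276,244) and the ball near (242,222). Next I measure the knob, ball and strip.

```bash
python3 - <<'E'
from h import *
T=cam("top");S=cam("side")
def blob(d,c,r=16,th=45):
    g=d["image"].max(2);u,v=c;m=np.zeros_like(g)
    m[v-r:v+r,u-r:u+r]=(g[v-r:v+r,u-r:u+r]<th)
    m=cv2.morphologyEx(m,cv2.MORPH_OPEN,np.ones((5,5),np.uint8))
    n,l,s,ce=cv2.connectedComponentsWithStats(m)
    return [(s[i],ce[i]) for i in range(1,n)]
P=pts(T)
for n,c,z in(("knob",(354,213),101),("ball",(317,231),100)):
    print(n)
    for s,ce in blob(T,c):
        print(" top",s,ce,onz(T,[ce],z)[0],"range pt",P[int(ce[1]+.5),int(ce[0]+.5)])
for n,c,z in(("knob",(275,243),98),("ball",(242,222),100)):
    for s,ce in blob(S,c): print(" side",n,s,ce,onz(S,[ce],z)[0])
# foot plate corners
print("table pts",[P[v,u].round() for u,v in((228,178),(377,154),(385,215),(238,240),(256,250),(237,264))])
# green mask / dark footplate orientation: points between z 6..16 near bed
m=((P[...,2]>7)&(P[...,2]<70)).astype(np.uint8); m[:150]=0;m[245:]=0;m[:,:225]=0;m[:,392:]=0
q=P[m>0][:,:2].astype(np.float32);print("rect",cv2.minAreaRect(q),len(q))
W=cam("wrist");save(W,"w0.png")
cv2.imwrite("pics/crop.png",np.hstack([cv2.resize(T["image"][140:250,220:395,::-1],None,fx=2.2,fy=2.2,interpolation=3),cv2.resize(S["image"][180:320,200:330,::-1],(225,242))]))
E
```

```text
knob
 top [359 197  11   6  65] [363.92307692 199.46153846] [543.48510951 -17.37127295 101.        ] range pt [550.84597631 -45.8601668    9.58104007]
 top [348 208  12  10 106] [353.5        212.28301887] [513.45857913   7.64594516 101.        ] range pt [513.95038925   7.96005452 106.32401743]
ball
 top [311 223  12  12 115] [316.76521739 228.34782609] [475.81486466  93.41709826 100.        ] range pt [476.74556361  94.68801021 110.27010521]
 side knob [277 227  12  11  97] [282.46391753 231.86597938] [542.72489966  32.92943759  98.        ]
 side knob [259 233  23  20 247] [270.95951417 242.78947368] [507.27537255   8.32819429  98.        ]
 side ball [234 206  15  21 185] [240.6        216.47567568] [478.90797948 111.03280564 100.        ]
 side ball [250 224   8   8  56] [253.67857143 227.30357143] [491.95561389  64.92617385 100.        ]
 side ball [228 230   5   5  25] [230. 232.] [441.50769811  66.21711748 100.        ]
table pts [array([602., 306.,  13.]), array([671., -86.,   0.]), array([ 510., -104.,   -2.]), array([444., 279.,  13.]), array([418., 233.,  -0.]), array([384., 281.,  18.])]
rect ((547.8966064453125, 102.89118194580078), (186.3558807373047, 391.07879638671875), 9.076878547668457) 8343
```

View pics/crop.png

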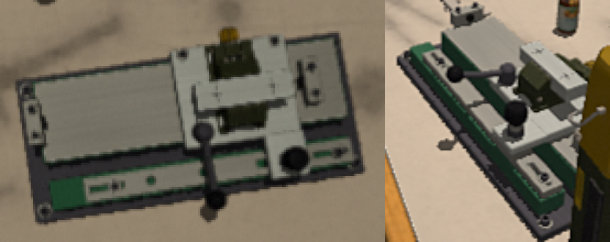

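Crop: knob at crop (294,158), ball (214,199), hub (203,131), and one strip hole at crop (150,180). To the right, the side view shows a drill press beside the slide. Next I check where that obstacle is and find the strip holes.

```bash
python3 - <<'E'
from h import *
T=cam("top");P=pts(T)
a=P[120:300,415:512].reshape(-1,3)
for z0,z1 in((20,100),(100,250),(250,400),(400,900)):
    b=a[(a[:,2]>z0)&(a[:,2]<z1)]
    print(z0,len(b),b.min(0).round() if len(b) else'',b.max(0).round() if len(b) else '')
# strip line
kn=np.array([513,7.6]);th=0.158;ex=np.array([np.cos(th),np.sin(th)]);ey=np.array([-ex[1],ex[0]])
R=P[...,:2]-kn;lx=R@ex;ly=R@ey
for y in(40,50,130,140,150,160): 
    m=(abs(lx)<8)&(abs(ly-y)<6);print(y,np.median(P[m][:,2]).round(1))
# rectified strip picture at z=52
zs=float(np.median(P[(abs(lx)<8)&(abs(ly-135)<20)][:,2]));print("z",zs)
yy,xx=np.meshgrid(np.arange(200,-60,-.5),np.arange(30,-60,-.5))
w=np.c_[(kn[0]+xx*ex[0]+yy*ey[0]).ravel(),(kn[1]+xx*ex[1]+yy*ey[1]).ravel(),np.full(xx.size,zs)]
M=T["world_to_cam"];uv,_=cv2.projectPoints(w,cv2.Rodrigues(M[:3,:3])[0],M[:3,3],T["K"],np.array(T["D"],float))
mp=uv.reshape(*xx.shape,2).astype(np.float32)
cv2.imwrite("pics/strip.png",cv2.remap(T["image"][:,:,::-1].copy(),mp,None,cv2.INTER_CUBIC))
print(ctrl.read_state()["clock"])
E
```

```text
20 4150 [ 385. -440.   20.] [ 762. -191.  100.]
100 4117 [ 426. -337.  100.] [ 675. -222.  250.]
250 276 [ 446. -265.  250.] [ 656. -221.  292.]
400 0  
40 46.2
50 46.9
130 46.5
140 46.4
150 44.8
160 46.0
z 46.387773388082906
0.3
```

View pics/strip.png

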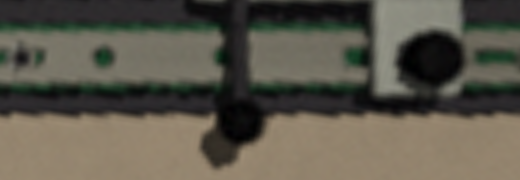

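Strip at z≈46. Hole 1 is about 88 mm left of the knob and hole 2 about 148 mm, which agrees with the 60 mm spacing. The slot ends at about 27 mm. Now I move round the front of the drill press.

step_arm:
  commands: [14.4,-26.1,0,0,0,0.136,1,14.4,-26.1,0,0,0,0.136,1,14.4,-26.1,0,0,0,0.136,1,14.4,-26.1,0,0,0,0.136,1,14.4,-26.1,0,0,0,0.136,1,14.4,-26.1,0,0,0,0.136,1,39.5,-46.8,0,0,0,0.136,1,39.5,-46.8,0,0,0,0.136,1,39.5,-46.8,0,0,0,0.136,1,39.5,-46.8,0,0,0,0.136,1]

```text
clock: 1.3
eef_pos: [362.3, -162.5, 231.7]
tool_rot: [3.141, -0.001, 0.157]
force: [0.4, -0.9, -0.6]
width: 85.3
gripper_force: 0.0
```

step_arm:
  commands: [17.5,-14.4,4,0,0,0,1,17.5,-14.4,4,0,0,0,1,17.5,-14.4,4,0,0,0,1,17.5,-14.4,4,0,0,0,1,17.5,-14.4,4,0,0,0,1,17.5,-14.4,4,0,0,0,1,17.5,-14.4,4,0,0,0,1,17.5,-14.4,4,0,0,0,1]

```text
clock: 2.1
eef_pos: [510.6, 4.1, 191.4]
tool_rot: [3.141, 0.001, 0.156]
force: [0.4, 0.0, 0.2]
width: 85.1
gripper_force: 0.0
```

```bash
python3 - <<'E'
from h import *
W=cam("wrist");save(W,"w1.png");P=pts(W)
m=((P[...,2]>96)&(P[...,2]<115)&(np.hypot(P[...,0]-513,P[...,1]-8)<40)).astype(np.uint8)
q=P[m>0];print(len(q),q.mean(0) if len(q) else'',q[:,2].max() if len(q) else '')
print(cv2.minEnclosingCircle(q[:,:2].astype(np.float32)) if len(q) else '')
s=ctrl.read_state();print(s["clock"],s["eef_pos"],s["tool_rot"],s["qpos"].round(2),W["C"][:3,3])
E
```

```text
663 [516.25172658   4.25038492 105.39335815] 108.73086181329347
((514.4315795898438, 4.1090779304504395), 13.430861473083496)
2.15 [510.7633475    3.95425516 191.56185702] [3.14087973e+00 5.24848672e-04 1.55473104e-01] [-0.03  0.48 -0.04  1.94  0.03  0.71 -1.51] [586.09634448  16.34589515 334.64589758]
```

View pics/w1.png

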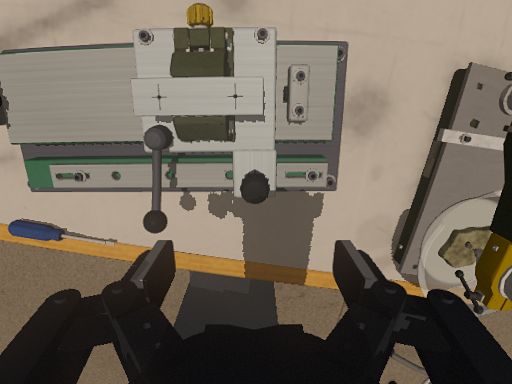

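The wrist view shows the knob at (255,187), the lever ball at (155,221), and clear space around the knob. Wrist range puts the knob centre at (514.4, 4.1), within 3.5 mm of the top camera's value. Descend and grip.

step_arm:
  commands: [0.35,-0.1,5,0,0,0,0.8,0.35,-0.1,8,0,0,0,0.8,0.35,-0.1,10,0,0,0,0.8,0.35,-0.1,11.5,0,0,0,0.8,0.35,-0.1,11.5,0,0,0,0.8]

```text
clock: 2.65
eef_pos: [513.0, 5.6, 75.1]
tool_rot: [3.141, 0.004, 0.156]
force: [-0.6, 0.0, -0.3]
width: 68.5
gripper_force: 0.0
```

step_arm:
  commands: [0,0,0,0,0,0,0.2,0,0,0,0,0,0,0.2,0,0,0,0,0,0,0.2,0,0,0,0,0,0,0.2,0,0,0,0,0,0,0.2,0,0,0,0,0,0,0.2]

```text
clock: 3.25
eef_pos: [515.8, 6.3, 77.8]
tool_rot: [3.14, -0.002, 0.157]
force: [-0.6, -1.4, 6.4]
width: 24.1
gripper_force: 58.4
```

step_arm:
  commands: [0,0,-0.5,0,0,0,0.2,0,0,-1,0,0,0,0.2,0,0,-1,0,0,0,0.2,0,0,-1,0,0,0,0.2]

```text
clock: 3.65
eef_pos: [515.6, 6.4, 86.3]
tool_rot: [3.141, -0.001, 0.157]
force: [4.2, -3.4, -9.8]
width: 24.0
gripper_force: 59.2
```

step_arm:
  commands: [0,-1,-0.05,0,0,0,0.2,0,-2.5,-0.05,0,0,0,0.2,0,-4,-0.05,0,0,0,0.2,0,-5.5,-0.05,0,0,0,0.2,0,-7,-0.05,0,0,0,0.2,0,-7.5,-0.05,0,0,0,0.2,0,-7.5,-0.05,0,0,0,0.2]

```text
clock: 4.35
eef_pos: [503.3, 82.8, 86.6]
tool_rot: [-3.14, -0.001, 0.159]
force: [2.8, 3.4, -9.7]
width: 24.0
gripper_force: 59.8
```

step_arm:
  commands: [0,0,0.1,0,0,0,0.2,0,0,0.12,0,0,0,0.2,0,0,0.12,0,0,0,0.42,0,0,0.12,0,0,0,0.42,0,0,0.4,0,0,0,0.42,0,0,0.7,0,0,0,0.42,0,0,0.7,0,0,0,0.42]

```text
clock: 5.05
eef_pos: [502.7, 80.8, 79.5]
tool_rot: [3.141, 0.001, 0.157]
force: [-0.6, 0.2, 0.7]
width: 36.0
gripper_force: 0.0
```

```bash
cat > k.py <<'E'
from h import *
T=cam("top");P=pts(T);s=ctrl.read_state();W=cam("wrist");Q=pts(W)
p=s["eef_pos"]
for n,X in(("top",P),("wrist",Q)):
    m=(X[...,2]>94)&(X[...,2]<118)&(np.hypot(X[...,0]-p[0],X[...,1]-p[1])<12)
    q=X[m];print(n,len(q),q.mean(0).round(1) if len(q) else'',np.percentile(q[:,2],90) if len(q) else '')
print(s["clock"],p.round(1),s["force"].round(1),s["width"])
E
python3 k.py
```

```text
top 0  
wrist 2060 [505.5  81.4 111.2] 114.31437622164762
5.1 [502.7  80.9  79.6] [-0.3 -0.2 -0.3] 36.010959261875726
```

The knob top is now about 6 mm higher, so the pin rides on the flat. Now I push with the loose fingers, in small steps, feeling for the hole.

step_arm:
  commands: [0,-0.3,0,0,0,0,0.42,0,-0.5,0,0,0,0,0.42,0,-0.6,0,0,0,0,0.42,0,-0.7,0,0,0,0,0.42,0,-0.8,0,0,0,0,0.42,0,-0.9,0,0,0,0,0.42]

```text
clock: 5.75
eef_pos: [502.0, 88.2, 79.9]
tool_rot: [3.14, -0.0, 0.156]
force: [1.0, -6.6, -0.6]
width: 36.2
gripper_force: 3.5
```

step_arm:
  commands: [0,-0.1,0,0,0,0,0.42,0,-0.2,0,0,0,0,0.42,0,-0.3,0,0,0,0,0.42,0,-0.4,0,0,0,0,0.42]

```text
clock: 6.15
eef_pos: [501.7, 90.3, 79.8]
tool_rot: [3.138, -0.0, 0.155]
force: [2.0, -8.6, -0.8]
width: 36.0
gripper_force: 4.6
```

step_arm:
  commands: [0,-0.1,0,0,0,0,0.42,0,-0.2,0,0,0,0,0.42,0,-0.3,0,0,0,0,0.42,0,-0.3,0,0,0,0,0.42]

```text
clock: 6.55
eef_pos: [501.2, 93.7, 79.8]
tool_rot: [3.138, -0.0, 0.155]
force: [1.7, -8.8, -0.5]
width: 36.0
gripper_force: 4.2
```

step_arm:
  commands: [0,-0.05,0,0,0,0,0.42,0,-0.1,0,0,0,0,0.42,0,-0.15,0,0,0,0,0.42,0,-0.2,0,0,0,0,0.42,0,-0.25,0,0,0,0,0.42]

```text
clock: 7.05
eef_pos: [500.7, 96.1, 79.7]
tool_rot: [3.138, 0.0, 0.155]
force: [2.8, -7.7, -2.4]
width: 35.8
gripper_force: 4.2
```

step_arm:
  commands: [0,-0.05,0,0,0,0,0.42,0,-0.1,0,0,0,0,0.42,0,-0.15,0,0,0,0,0.42,0,-0.2,0,0,0,0,0.42]

```text
clock: 7.45
eef_pos: [499.8, 100.0, 79.6]
tool_rot: [3.14, 0.001, 0.156]
force: [0.8, -4.5, -2.4]
width: 35.8
gripper_force: 2.1
```

```bash
python3 k.py
```

```text
top 0  
wrist 1468 [502.   99.1 105.3] 107.57103498722438
7.5 [499.8 100.5  79.6] [ 1.  -4.2 -2. ] 35.82467229313757
```

The knob height fell by about 6 mm, which means the pin has snapped in. Back off, rise and check.

step_arm:
  commands: [0,0.2,0,0,0,0,0.42,0,0.4,0,0,0,0,0.42,0,0.4,0,0,0,0,0.7,0,0.4,0,0,0,0,0.7,0,0.4,-4,0,0,0,0.7,0,0.4,-8,0,0,0,0.7,0,0.4,-11.5,0,0,0,0.7,0,0.4,-11.5,0,0,0,0.7]

```text
clock: 8.35
eef_pos: [503.6, 98.6, 199.3]
tool_rot: [-3.14, -0.01, 0.158]
force: [0.4, -0.0, -0.8]
width: 60.0
gripper_force: 0.0
```

```bash
python3 - <<'E'
from h import *
W=cam("wrist");save(W,"w2.png");P=pts(W)
m=(P[...,2]>96)&(P[...,2]<125)&(np.hypot(P[...,0]-500,P[...,1]-97)<30)
q=P[m];print(len(q),q.mean(0),np.percentile(q[:,2],90),q[:,2].max(),cv2.minEnclosingCircle(q[:,:2].astype(np.float32)))
m=(P[...,2]>92)&(P[...,2]<125)&(np.hypot(P[...,0]-457,P[...,1]-180)<40)
q=P[m];print("ball",len(q),q.mean(0),q[:,2].max(),cv2.minEnclosingCircle(q[q[:,2]>103][:,:2].astype(np.float32)))
s=ctrl.read_state();print(s["clock"],s["eef_pos"])
E
```

```text
609 [501.60951566  96.06991664 105.42014653] 107.47208603555242 109.0156615585363 ((499.53607177734375, 95.62411499023438), 13.712919235229492)
ball 680 [465.46001363 181.3736739  103.44620059] 113.6836364844566 ((455.62689208984375, 181.68223571777344), 10.775705337524414)
8.4 [502.0674098   98.22962533 197.15742754]
```

View pics/w2.png

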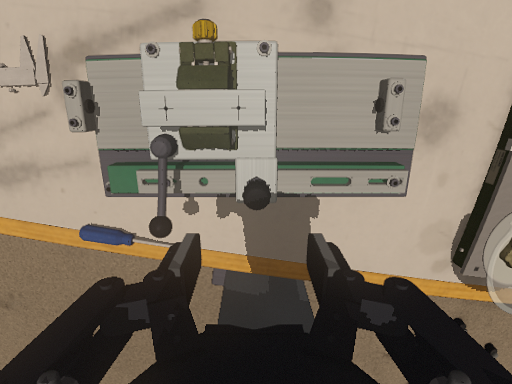

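Wrist view: knob at (256,193), second hole at (203,181), ball at (160,227), hub at (163,147). Mean knob-top height is 105.4, the same as at the start, so the pin is home. Ball at (455.6,181.7), radius 73.8 from the computed pivot (528.7,191.4), which fits the given 74. Next I straddle the ball.

step_arm:
  commands: [-3.2,-9,0,0,0,0,0.5,-3.2,-9,0,0,0,0,0.5,-3.2,-9,2,0,0,0,0.5,-3.2,-9,6,0,0,0,0.5,-3.2,-9,9.5,0,0,0,0.5,-3.2,-9,11.4,0,0,0,0.5,-3.2,-9,11.4,0,0,0,0.5]

```text
clock: 9.1
eef_pos: [451.8, 180.4, 77.5]
tool_rot: [3.14, 0.007, 0.158]
force: [-0.7, 0.3, 1.0]
width: 42.7
gripper_force: 0.0
```

```bash
python3 - <<'E'
from h import *
s=ctrl.read_state();p=s["eef_pos"];print(p,s["tool_rot"],s["qpos"].round(2),s["force"])
a=s["tool_rot"][2];piv=np.array([528.7,191.4]);th0=.157
ex=np.array([np.cos(th0),np.sin(th0)]);ey=np.array([-ex[1],ex[0]])
tx=np.array([np.cos(a),np.sin(a)]);ty=np.array([tx[1],-tx[0]])
for th in np.arange(0,1.65,.1):
    b=piv-74*np.cos(th)*ex+74*np.sin(th)*ey-p[:2];print(th.round(1),(b@tx/10).round(2),(b@ty/10).round(2))
E
```

```text
[451.7851628  180.39259604  77.54598487] [3.13978936 0.00748467 0.1583023 ] [-0.43  0.65 -0.01  2.09  0.02  0.41 -1.86] [-0.71759765  0.31304922  1.02005147]
0.0 0.37 0.12
0.1 0.41 -0.62
0.2 0.52 -1.35
0.3 0.7 -2.07
0.4 0.96 -2.77
0.5 1.28 -3.43
0.6 1.67 -4.06
0.7 2.12 -4.65
0.8 2.62 -5.19
0.9 3.18 -5.68
1.0 3.78 -6.11
1.1 4.42 -6.47
1.2 5.1 -6.78
1.3 5.8 -7.01
1.4 6.52 -7.17
1.5 7.25 -7.26
1.6 7.99 -7.27
```

step_arm:
  commands: [0.2,-0.9,0,0,0,0,0.5,0.3,-1.7,0,0,0,0.1,0.5,0.5,-2.4,0,0,0,0.2,0.5,0.85,-3.1,0,0,0,0.3,0.5,1.2,-3.8,0,0,0,0.4,0.5,1.6,-4.4,0,0,0,0.5,0.5,2.1,-5,0,0,0,0.6,0.5,2.65,-5.5,0,0,0,0.7,0.5,3.2,-6,0,0,0,0.8,0.5,3.2,-6,0,0,0,0.8,0.5]

```text
clock: 10.1
eef_pos: [477.7, 246.9, 81.9]
tool_rot: [-3.139, -0.001, -0.642]
force: [0.0, 0.3, 0.7]
width: 42.6
gripper_force: 0.0
```

```bash
python3 - <<'E'
from h import *
s=ctrl.read_state();p=s["eef_pos"];print(p,s["tool_rot"],s["qpos"].round(2),s["force"])
W=cam("wrist");save(W,"w3.png")
a=s["tool_rot"][2];piv=np.array([528.7,191.4]);th0=.157
ex=np.array([np.cos(th0),np.sin(th0)]);ey=np.array([-ex[1],ex[0]])
tx=np.array([np.cos(a),np.sin(a)]);ty=np.array([tx[1],-tx[0]])
for th in np.arange(.7,1.65,.1):
    b=piv-74*np.cos(th)*ex+74*np.sin(th)*ey-p[:2];print(th.round(1),(b@tx/10).round(2),(b@ty/10).round(2))
E
```

```text
[477.73325933 246.85741581  81.91434852] [-3.13948067e+00 -9.89809449e-04 -6.41571488e-01] [-0.67  0.7   0.22  1.96 -0.29  0.51 -2.46] [0.01060155 0.26203301 0.73560993]
0.7 0.04 2.12
0.8 0.0 1.38
0.9 0.04 0.64
1.0 0.15 -0.09
1.1 0.34 -0.8
1.2 0.59 -1.5
1.3 0.91 -2.16
1.4 1.3 -2.79
1.5 1.75 -3.38
1.6 2.25 -3.92
```

View pics/w3.png

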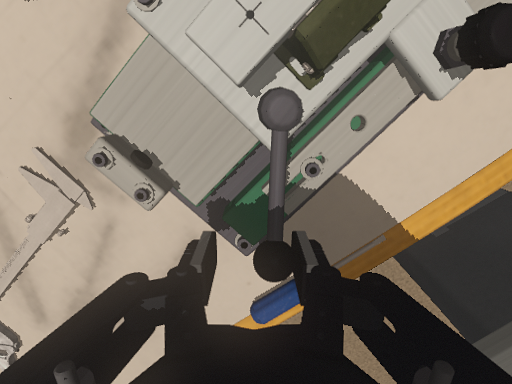

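The ball at (274,260) is against the right finger and the lever is at about 0.85. Continue the arc.

step_arm:
  commands: [0.1,-0.5,0,0,0,0.05,0.5,0.25,-1.2,0,0,0,0.1,0.5,0.5,-1.9,0,0,0,0.15,0.5,0.8,-2.6,0,0,0,0.2,0.5,1.2,-3.25,0,0,0,0.25,0.5,1.65,-3.9,0,0,0,0.3,0.5,1.9,-4.3,0,0,0,0.3,0.5,1.9,-4.3,0,0,0,0.3,0.5,1.9,-4.3,0,0,0,0.3,0.5]

```text
clock: 11.05
eef_pos: [515.4, 269.5, 80.8]
tool_rot: [3.139, 0.003, -0.94]
force: [-4.8, 0.1, 0.1]
width: 42.9
gripper_force: 2.0
```

```bash
cat > b.py <<'E'
from h import *
s=ctrl.read_state();p=s["eef_pos"];print(s["clock"],p.round(1),s["tool_rot"].round(3),s["qpos"].round(2),s["force"].round(1))
piv=np.array([528.7,191.4]);th0=.157
ex=np.array([np.cos(th0),np.sin(th0)]);ey=np.array([-ex[1],ex[0]])
for n in("wrist","top"):
    W=cam(n);P=pts(W);r=np.hypot(P[...,0]-piv[0],P[...,1]-piv[1])
    m=(P[...,2]>99)&(P[...,2]<118)&(r>60)&(r<88)&((P[...,:2]-piv)@ey>-5)&(W["image"].max(2)<70)
    m=cv2.morphologyEx(m.astype(np.uint8),cv2.MORPH_OPEN,np.ones((3,3)))>0
    q=P[m]
    if len(q): c=np.array(cv2.minEnclosingCircle(q[:,:2].astype(np.float32))[0]);d=c-piv;print(n,len(q),c,q[:,2].max(),np.hypot(*d),"theta",np.arctan2(d@ey,-d@ex))
E
python3 b.py
```

```text
11.05 [515.4 269.5  80.8] [ 3.139e+00  3.000e-03 -9.400e-01] [-0.72  0.76  0.31  1.84 -0.39  0.61 -2.68] [-4.8  0.1  0.1]
wrist 2314 [515.15563965 259.14880371] 117.75804211459906 69.08943552813352 theta 1.5304774142450368
```

step_arm:
  commands: [0,0.5,0,0,0,0,0.5,0,0.9,0,0,0,0,0.5,0,0.9,-3,0,0,0,0.5,0,0.9,-7,0,0,0,0.5,0,0.9,-12,0,0,0,0.5,0,0.9,-12,0,0,0,0.5]

```text
clock: 11.75
eef_pos: [515.7, 264.3, 207.7]
tool_rot: [-3.127, -0.003, -0.943]
force: [1.3, -0.5, 0.4]
width: 42.8
gripper_force: 0.0
```

```bash
python3 b.py; python3 - <<'E'
from h import *
W=cam("wrist");save(W,"w4.png");P=pts(W)
m=(P[...,2]>96)&(P[...,2]<125)&(np.hypot(P[...,0]-500,P[...,1]-97)<30);q=P[m]
print(len(q),q.mean(0) if len(q) else'')
E
```

```text
11.75 [515.7 264.3 207.7] [-3.127e+00 -3.000e-03 -9.430e-01] [-0.79  0.58  0.41  1.77 -0.3   0.84 -2.75] [ 1.3 -0.5  0.4]
wrist 416 [506.79129028 260.33514404] 113.13396554002102 72.33288080589436 theta 1.4200755316252986
894 [500.82231141  97.94328928 105.32260966]
```

View pics/w4.png

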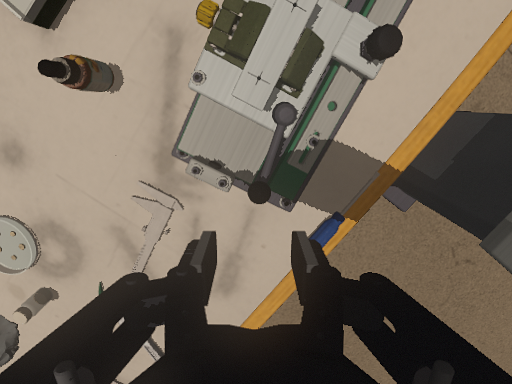

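Wrist view: the ball at (260,190) puts the lever at about 1.42, so it is tight. The knob at (384,42) has a mean top height of 105.3, so the pin is still home. The bottle, calliper and screwdriver are where they were, and the robot is clear.

```bash
python3 -c "
from cell import ctrl
print(ctrl.finish_job())"
```

```text
the job is handed in; nothing more can be done
None
```

The job is handed in: the pin is home in the first hole, about 93 mm left of the start, the clamp lever is tight at about 1.42 rad, and the calliper, screwdriver and bottle were not touched.

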